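# Load the die shuttle under the bench press and lock it

### The arm

A 6-joint arm with a two-finger parallel gripper is mounted at the origin on a cart in front of the work surface, level with it; the furniture and walls round the work are solid. World frame = base frame: x ahead of the robot, y to its left, z up, the work surface at z = 0. Lengths are in m, angles in rad, forces in N, time in s.
With the tool pointing down it reaches from about 0.35 to 0.775 m from the base axis. Payload 5.5 kg.
Tool frame: the origin (TCP) lies at the very end of the fingers, on their centre line; the grasp point (between the pads) lies 19 mm behind it; z points along the fingers, y is the line along which they close (so a half turn about z gives the same grasp; the last joint's range is limited). The gripper opens to 85 mm and grips with 20 to 120 N. Pads are 22 mm wide; open, the fingers measure 114 mm over their backs; the gripper's body (76 mm by 85 mm) begins 54 mm behind the grasp point. The pads swing forward as they close: fully open they stand 13 mm farther back than shut.
Start: joints at [1.145, 0.313, 0.046, 1.304, 0, 1.431], TCP at [0.162, 0.552, 0.231] pointing down, gripper open.
Joint ranges: [-2.76, 2.76], [-0.86, 1.69], [-1.03, 1.26], [-2.2, 2.34], [-1.47, 1.5], [-3.14, 3.14]. Speed limits (rad/s): [2.57, 2.57, 3.14, 3.14, 3.14, 3.14].

### API

Orientations are given as a rotation vector (axis times angle).
In Python, from plant import * gives the robot as it stands.
- The arm moves only by the shell command python3 -m crank 'ROWS' [FORCE]. ROWS is text: rows parted by semicolons, each of 7 numbers parted by spaces: the shift along the tool's x, y, z in units of 40 mm (1.0 is 40 mm), then the turn, a rotation vector about the tool's x, y, z in units of 0.12 rad (1.0 is 0.12 rad), then the closure, from 0 (fully open) to 1 (shut). In form: x y z wx wy wz hand; .... A call has 1 to 12 rows; each row shifts and turns the commanded pose from where the row before left it, along the tool's axes as they then stand; what a row does not reach is not made up. A row lasts 1/10 s, in which the tool goes at most 50 mm and 8.59 degrees, less where a joint would pass 70% of its speed; a pose out of reach is approached as far as the arm can. A call with a number of a shift or a turn outside -1 to 1 is refused whole. A call with a gripper value outside its range is refused whole. The fingers move at their own pace and stop on an object; FORCE is the grip in N (left out, the last holds). Time passes only in rows, so rows that do not move let the fingers close. It gives the time, the measured TCP pose, the force, the opening and the grip force at its end, in the units of the state.
- observe(): the state, without advancing time (a new reading comes with each control period).
- read_camera(name): name is "side" or "top"; returns a dict with "image" (384x512x3 uint8, red, green, blue), "depth" (384x512 float32, m along the optical axis (not along the pixel's ray), 0 where there is no reading), "mtx" (3x3 intrinsics, pixels), "k1" (the pictures are not rectified: a ray, as slopes to the right and down, at radius r is drawn at 1 + k1 r^2 times it, then the intrinsics apply), "world_to_cam" (4x4, takes a point from world to camera coordinates). Camera axes: x right, y up, looking along -z (the intrinsics and any distortion apply to the point x, -y, -z); pixel columns grow to the right and rows downward; lengths in m; the calibration is good to about 2 mm. A picture is of the moment at which its call begins.
- hand_in(): hands the job in; it is judged then, once.
The state is a dict: "clock": time; "joints": joint angles; "qvel": joint speeds; "joint_efforts": joint torques, N m; "position": TCP position; "eef_rot": TCP orientation; "ft_force": force on the tool from outside, world axes, zero at the start; "ft_torque": the same for the moment, N m; "finger_gap": finger opening in m; "gripper_force": force on a finger pad.
Only numpy, scipy, OpenCV 4.12 (cv2) and the standard library are available. Lean on these libraries where they do the work, as an engineer would, in place of code of your own. Each camera call takes 0.05 s, during which the arm holds its last target. There are 200 camera calls.

### The job

Put the die shuttle on the feed plate of the green bench press, brass die foremost, and slide it along the slideway under the press head until it is fully home against the back stop. Then swing the red keeper arm fully across behind the shuttle to lock it in, and let go. Leave the oil can and the rivet tin where they are.

Things in the scene. Friction and masses are not known exactly. Their poses are not given: they have to be found in the camera images.
- press: Green C-frame bench press, fixed. Origin on the table under the middle of its head's front face; x points inward along the slideway, away from the operator, y left, z up. Steel base plate 12 mm thick, x = -115 to 155, y = -75 to 75 mm; in front of x = 0 it is the open feed plate. A dark back-stop bar across the slideway starts at x = 92 mm.
- head_edge (a point): Middle of the lower front edge of the press head, 160 mm above the table. Head: x = 0 to 155, y = -60 to 60 mm, top 310 mm above the table; a gripper held vertical cannot come near x = 0, so lean it back 30 to 45 degrees towards -x. The steel ram hangs from the head at x = 52 mm, its end 91 mm above the table.
- slide_mouth (a point): Mid slideway on top of the base plate, under the head's front face; axes as the press. Two dark gibs flank the way from x = 20 to 105 mm (flared mouth x = -4 to 20): 95 mm between walls; inward lips 76 mm apart, undersides 15 mm above the base plate, tops 33 mm above the table. The shuttle's foot can only slide in from the front, under the lips.
- slide_home (a point): Where the shuttle's origin lies when it is fully home against the back stop: 42 mm inward of slide_mouth, on top of the base plate. Axes as the press.
- die_shuttle: Loose die shuttle, about 0.45 kg. Aluminium foot 100 (x) x 90 (y) x 12 mm; on it towards +x a brass die block (x = 6 to 42, 50 wide, top 48 mm above the underside), towards -x an upright blue grip fin. Origin: centre of the foot's underside; x runs from fin to die and must point inward in the press. Home, its rear edge is 8 mm in front of the head's face and the fin just under the head.
- shuttle_fin (a point): Grasp point on the blue fin: 36 mm behind the shuttle's origin (-x), 44 mm above its underside. The fin is 12 mm thick (y), x = -50 to -22 mm, and reaches 58 mm above the underside; pinch it across y with the tool leaning back towards -x.
- keeper (a joint): Angle of the red keeper arm about a vertical pin, rad: 0 = closed against its stop, pointing to the press's -y across the slideway right behind the shuttle's foot; about 1.5 = open, pointing to the press's -x. Closing turns it counter-clockwise seen from above. It stays where it is left (friction about 0.06 N m).
- keeper_pivot (a point): Keeper pin, in the press frame at x = -17, y = 115 mm, level with the base plate's top. At angle q the arm points to (-sin q, -cos q) in the press's x, y. Arm 90 mm long, 14 mm wide, 15 to 25 mm above the table. At q = 0 it passes 2 mm behind the foot of a shuttle that is home.
- keeper_knob (a point): Grasp point on the keeper's black upright round knob (16 mm diameter, 25 to 79 mm above the table): 50 mm from the pin along the arm, 60 mm above the table. When closed it is 17 mm in front of the head's face, so a tilted tool is needed there.
- oil_can: Copper-red oil can with a thin spout, 61 mm wide, 181 mm tall, loose bystander; origin at the centre of its underside.
- rivet_tin: Open round tan tin, 64 mm wide, 49 mm tall, loose bystander; origin at the centre of its underside.

How it is judged:
By the outcome, as a careful person would: the job done as asked, in the order asked, and still so for the second after the job is handed in, with the robot touching nothing.
It also fails if it takes over 62 s, if anything falls off the work surface, if the arm or the gripper's body presses on something with over 40 N, if the wrist force passes 120 N, or if a joint passes its speed limit or range.

## Working session

There is one attempt and no reset: what is moved stays moved. The work goes in short steps, Python scripts to look and compute and a shell command to move; the robot and the scene stay as the last step left them, time stands still between calls to the robot, and variables do not carry over. Pictures are saved under pics/ and viewed, at most 10 in all, crops included, and the job is handed in when it is done.

```bash
ls; mkdir -p pics
python3 - <<'E'
from plant import *
import cv2,numpy as np
s=observe();print({k:np.round(v,3) for k,v in s.items()})
for n in("side","top"):
    c=read_camera(n);cv2.imwrite(f"pics/{n}0.png",c["image"][...,::-1]);np.savez(f"{n}0.npz",**c)
    print(n,c["mtx"],c["k1"],c["world_to_cam"].round(3))
E
```

```text
pics
{'clock': np.float64(0.0), 'joints': array([ 1.145,  0.314,  0.045,  1.304, -0.   ,  1.431]), 'qvel': array([ 0.   , -0.001,  0.001,  0.001, -0.001,  0.001]), 'joint_efforts': array([-0.0000e+00, -4.8062e+01,  2.9853e+01,  1.9000e-02, -0.0000e+00,
       -0.0000e+00]), 'position': array([0.162, 0.551, 0.23 ]), 'eef_rot': array([-4.470e-01, -3.109e+00,  3.000e-03]), 'ft_force': array([-1.093,  0.115, -0.197]), 'ft_torque': array([ 0.018, -0.053, -0.029]), 'gripper_force': np.float64(0.0), 'finger_gap': np.float64(0.086)}
side [[384.8605795    0.         263.87707806]
 [  0.         384.8605795  187.51679217]
 [  0.           0.           1.        ]] -0.09993466827495079 [[-0.985 -0.175 -0.01   0.54 ]
 [ 0.091 -0.556  0.826 -0.126]
 [-0.15   0.812  0.563 -1.046]
 [ 0.     0.     0.     1.   ]]
top [[479.40262633   0.         261.01719924]
 [  0.         479.40262633 191.72344128]
 [  0.           0.           1.        ]] 0.054059046162307015 [[ 0.005 -1.     0.004  0.076]
 [ 0.996  0.005  0.094 -0.554]
 [-0.094  0.003  0.996 -1.349]
 [ 0.     0.     0.     1.   ]]
```

View pics/side0.png

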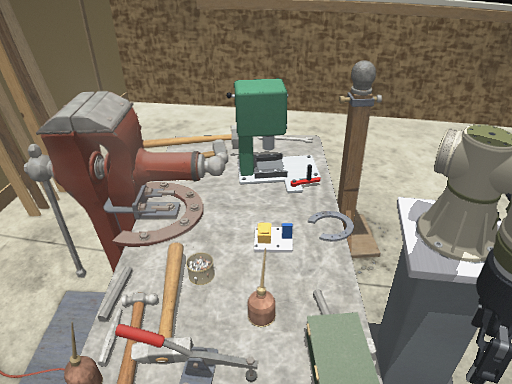

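View pics/top0.png

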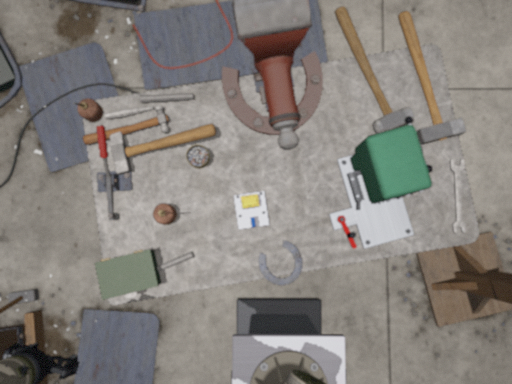

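Side view: shuttle at about (273,235) with brass at (264,232) and fin at (287,230); press at (265,130), red keeper at (305,181), oil can (261,305), rivet tin (200,268). Top view: shuttle (252,210), die towards image-up (+x), press head (392,162), plate running down to (390,242), keeper (347,230), can (165,213), tin (198,156).

```bash
cat > h.py <<'E'
import numpy as np,cv2
from scipy.spatial.transform import Rotation as R
def rays(c,uv):
    K=c["mtx"];k=float(c["k1"]);uv=np.atleast_2d(uv).astype(float)
    d=np.c_[(uv[:,0]-K[0,2])/K[0,0],(uv[:,1]-K[1,2])/K[1,1]];s=d.copy()
    for _ in range(20): s=d/(1+k*(s**2).sum(1,keepdims=True))
    return np.c_[s[:,0],-s[:,1],-np.ones(len(s))]
def onplane(c,uv,z):
    T=np.linalg.inv(c["world_to_cam"]);d=rays(c,uv)@T[:3,:3].T;o=T[:3,3]
    return o+d*((z-o[2])/d[:,2])[:,None]
def cloud(c):
    v,u=np.indices(c["depth"].shape);T=np.linalg.inv(c["world_to_cam"])
    P=rays(c,np.c_[u.ravel(),v.ravel()])*c["depth"].ravel()[:,None]
    P=P@T[:3,:3].T+T[:3,3];P[c["depth"].ravel()==0]=np.nan
    return P.reshape(*c["depth"].shape,3)
def project(c,P):
    p=np.atleast_2d(P)@c["world_to_cam"][:3,:3].T+c["world_to_cam"][:3,3]
    s=np.c_[p[:,0],-p[:,1]]/-p[:,2:];s=s*(1+float(c["k1"])*(s**2).sum(1,keepdims=True))
    return s*[c["mtx"][0,0],c["mtx"][1,1]]+[c["mtx"][0,2],c["mtx"][1,2]]
E
python3 - <<'E'
from h import *
np.set_printoptions(precision=4,suppress=True)
for n in("side","top"):
    c=dict(np.load(n+"0.npz"));im=c["image"];h=cv2.cvtColor(im,cv2.COLOR_RGB2HSV);P=cloud(c)
    H,S,V=[h[...,i].astype(int) for i in range(3)]
    M={"brass":(H>20)&(H<35)&(S>140)&(V>120),"blue":(H>100)&(H<125)&(S>130)&(V>60),"green":(H>65)&(H<90)&(S>110),
       "red":((H<6)|(H>174))&(S>190)&(V>120),"white":(S<40)&(V>205)}
    for k,m in M.items():
        nn,l,st,ce=cv2.connectedComponentsWithStats(m.astype(np.uint8))
        for i in range(1,nn):
            if st[i,4]<15: continue
            q=P[l==i];q=q[~np.isnan(q[:,0])]
            if not len(q) or abs(np.median(q[:,2]))>.4 or q[:,0].min()<.1: continue
            zt=np.percentile(q[:,2],90)
            ts=q[q[:,2]>zt-.006]
            r=cv2.minAreaRect(ts[:,:2].astype(np.float32)*1000)
            print(n,k,"px",ce[i].round(1),st[i,4],"med",np.median(q,0),"zt",zt,"rect",np.round(r[0],1),np.round(r[1],1),round(r[2],1))
c=dict(np.load("top0.npz"));a=c["image"][100:280,220:480,::-1]
cv2.imwrite("pics/crop1.png",cv2.resize(a,None,fx=3,fy=3,interpolation=cv2.INTER_CUBIC))
E
```

```text
side blue px [286.8 230.1] 141 med [0.4672 0.1093 0.0401] zt 0.056753236051871436 rect [469.1 105.3] [23.5 12.2] 7.7
side green px [261.  79.] 15 med [ 0.604  -0.2802  0.3077] zt 0.30840228679150944 rect [ 604.  -279.9] [43.5  6.4] 12.5
side green px [236.4 119. ] 27 med [ 0.6588 -0.1619  0.222 ] zt 0.25324846933617057 rect [ 658.8 -164.4] [0.5 5.8] 16.2
side green px [286.  114.5] 18 med [ 0.5141 -0.2043  0.2261] zt 0.24957707828132084 rect [ 514.3 -202.3] [0.2 5.2] 7.5
side red px [314.8 178.8] 20 med [ 0.4134 -0.1741  0.023 ] zt 0.02456389013031577 rect [ 412.8 -174.8] [29.3 15.8] 19.8
side red px [299.1 181.4] 33 med [ 0.461  -0.1536  0.0234] zt 0.02535751419703767 rect [ 461.2 -151.3] [55.2 18.5] 26.3
side white px [293.9 137.6] 71 med [ 0.5144 -0.4873  0.007 ] zt 0.009466630837035361 rect [ 519.5 -490.1] [ 34.6 142.3] 86.4
side white px [256.4 140.5] 36 med [ 0.6607 -0.4553 -0.001 ] zt 1.118191993049189e-05 rect [ 655.3 -459. ] [27.7 61.4] 11.2
side white px [278.2 143.1] 33 med [ 0.5704 -0.451  -0.0019] zt 0.000508488973684762 rect [ 569.2 -442.4] [27.4 61.8] 7.9
side white px
[... 11107 characters left out ...]
6.8] 31 med [ 0.5437 -0.1893  0.2805] zt 0.2959013055289603 rect [ 542.3 -189.7] [26.2  1. ] 15.9
top red px [345.5 228.8] 19 med [ 0.4486 -0.1632  0.0257] zt 0.02780885662680115 rect [ 451.5 -160.8] [30.3  5.6] 25.8
top red px [351.7 241.8] 19 med [ 0.412  -0.1793  0.0245] zt 0.028992567321412553 rect [ 412.4 -179.6] [26.5  5.7] 25.4
top white px [364.7 215.3] 1136 med [ 0.4835 -0.2237  0.0125] zt 0.015939008186915293 rect [ 504.6 -193.5] [263.7 155.8] 39.6
top white px [250.4 213.3] 557 med [0.4906 0.1142 0.0123] zt 0.01580367598466752 rect [502.2 107.5] [94.6 85.3] 8.8
top white px [388.2 235.2] 25 med [ 0.4297 -0.2852  0.013 ] zt 0.016136594467852605 rect [ 433.8 -286.6] [13.8 25.7] 88.7
```

View pics/crop1.png

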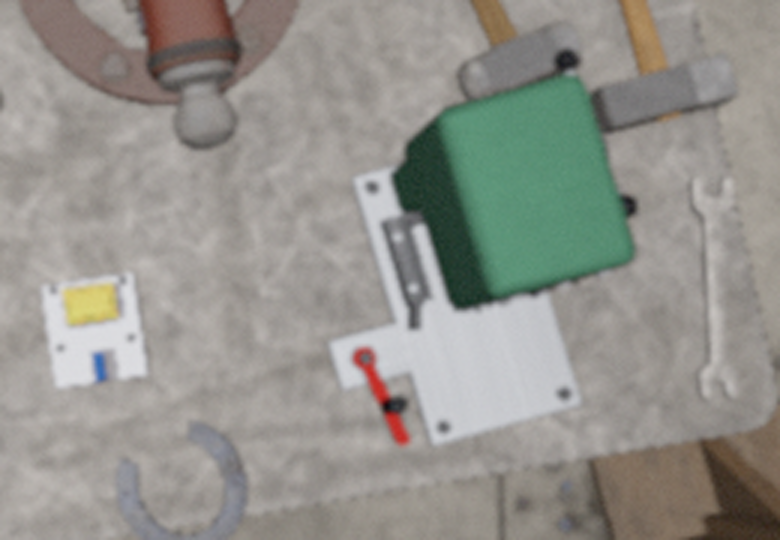

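Crop (3x, offset 220,100): plate front corners at (432,443) and (578,402), back-left (357,178); red keeper pin (363,357), knob (394,404), tip (403,440), so open; shuttle foot (45..147, 275..388), fin at (100,367), die at (91,304).

Run:
```python
from h import *
np.set_printoptions(precision=4,suppress=True)
c=dict(np.load("top0.npz"));cs=dict(np.load("side0.npz"))
for nm,cc in(("top",c),("side",cs)):
    g=cc["image"].min(2).astype(np.uint8); P=cloud(cc)
    def comp(seed):
        m=cv2.GaussianBlur(g,(3,3),0)>195
        l=cv2.connectedComponents(m.astype(np.uint8))[1]; m=(l==l[seed[1],seed[0]]).astype(np.uint8)
        k=max(cv2.findContours(m,cv2.RETR_EXTERNAL,cv2.CHAIN_APPROX_NONE)[0],key=len)[:,0]
        return onplane(cc,k,.012)[:,:2]*1000
    def fit(pts,pose,edges,ext):
        # edges: (axis, value); pose x,y,yaw
        from scipy.optimize import least_squares
        for it in range(8):
            x,y,t=pose;A=np.array([[np.cos(t),-np.sin(t)],[np.sin(t),np.cos(t)]])
            q=(pts-[x,y])@A; sel=[]
            for a,v,lo,hi in edges:
                s=(abs(q[:,a]-v)<(12 if it<3 else 6))&(q[:,1-a]>lo)&(q[:,1-a]<hi); sel.append(s)
            def f(p):
                x,y,t=p[:3];A=np.array([[np.cos(t),-np.sin(t)],[np.sin(t),np.cos(t)]]);q=(pts-[x,y])@A
                # p[3]: common mask shrink
                return np.concatenate([(q[s,e[0]]-e[1]+np.sign(e[1])*p[3]) for s,e in zip(sel,edges)]+[[p[3]*.3]])
            r=least_squares(f,[*pose,0],loss="soft_l1",x_scale=[1,1,.01,1]);pose=r.x[:3]
        return r.x,[s.sum() for s in sel],np.sqrt(np.mean(r.fun**2))
    seedP=project(cc,[.47,-.25,.012])[0].round().astype(int)
    seedS=project(cc,[.49,.135,.012])[0].round().astype(int)
    # corners initial
    o=onplane(c,[[220+432/3,100+443/3],[220+578/3,100+402/3],[220+357/3,100+178/3]],.012)[:,:2]*1000
    if nm=="top": print("corners",o)
    d=o[2]-o[0];t=np.arctan2(d[1],d[0]);x=np.array([np.cos(t),np.sin(t)]);org=(o[0]+o[1])/2+115*x
    print(nm,"press",fit(comp(seedP),[*org,t],[(1,75,-100,-60),(1,75,20,140),(1,-75,-105,-10),(0,-115,-65,65)],0))
    print(nm,"shuttle",fit(comp(seedS),[502,107,.15],[(0,50,-40,40),(0,-50,-40,40),(1,45,-45,45),(1,-45,-45,45)],0))
h=cv2.cvtColor(c["image"],cv2.COLOR_RGB2HSV);P=cloud(c)
g=(h[...,0]>60)&(h[...,0]<95)&(h[...,1]>60)
q=P[g&(P[...,2]>.30)&(P[...,1]<-.1)];r=cv2.minAreaRect((q[:,:2]*1000).astype(np.float32));print("headtop",len(q),np.median(q[:,2]),r,cv2.boxPoints(r))
for n,z,m in(("die",.048,(h[...,0]>20)&(h[...,0]<35)&(h[...,1]>130)),("fin",.058,(h[...,0]>100)&(h[...,0]<125)&(h[...,1]>110))):
    s=P[m&(abs(P[...,0]-.5)<.1)&(abs(P[...,1]-.11)<.08)];s2=s[s[:,2]>z-.006];print(n,len(s),s2.mean(0))
print("pin",onplane(c,[220+363/3,100+357/3],.025),"knobtop",onplane(c,[220+394/3,100+404/3],.077),"tip",onplane(c,[220+403/3,100+440/3],.025))
```

```text
corners [[ 395.9976 -216.5701]
 [ 435.8793 -355.721 ]
 [ 651.0158 -148.1042]]
top press (array([ 533.2308, -261.0095,    0.2784,   -0.    ]), [np.int64(16), np.int64(66), np.int64(0), np.int64(37)], np.float64(1.4821283121828208))
top shuttle (array([502.1477, 107.6472,   0.1448,   3.416 ]), [np.int64(1), np.int64(18), np.int64(32), np.int64(32)], np.float64(0.8431523226242815))
side press (array([ 519.7689, -252.5457,    0.2972,    3.1561]), [np.int64(5), np.int64(34), np.int64(17), np.int64(13)], np.float64(2.1041154060915535))
side shuttle (array([502.921 , 112.3814,   0.1575,   0.9585]), [np.int64(27), np.int64(11), np.int64(34), np.int64(12)], np.float64(2.1611445858992755))
headtop 3312 0.3099131434320843 ((599.0182495117188, -233.14186096191406), (151.0823211669922, 118.64471435546875), 16.14179229736328) [[ 509.9626 -197.1598]
 [ 542.9478 -311.1271]
 [ 688.0739 -269.1239]
 [ 655.0887 -155.1566]]
die 0 [nan nan nan]
fin 20 [0.4663 0.101  0.0584]
pin [[ 0.4769 -0.1498  0.025 ]] knobtop [[ 0.4324 -0.1686  0.077 ]] tip [[ 0.3989 -0.1865  0.025 ]]<stdin>:37: RuntimeWarning: Mean of empty slice.
  ret = um.true_divide(
```

Press found: origin ≈ (0.5253, -0.2547), yaw ≈ 0.281. The pin, head top and corners agree within 2 mm. Shuttle is at about (0.502, 0.108), yaw ≈ 0.15, and the keeper is open at about 1.41.

```bash
cat > plan.py <<'E'
from h import *
from plant import observe
PR=np.array([.5253,-.2547,0]);PY=.281
def rz(t): return R.from_euler("z",t)
def press(p): return PR+rz(PY).apply(p)
def tool(yaw,tilt):
    s,c=np.sin(tilt),np.cos(tilt)
    return rz(yaw)*R.from_matrix(np.array([[-c,0,-s],[0,1,0],[s,0,-c]]).T)
def go(point,yaw,tilt,back=0.):
    """point=grasp point; tool units to get there from measured pose"""
    s=observe();R0=R.from_rotvec(s["eef_rot"]);R1=tool(yaw,tilt)
    tcp=np.array(point)+R1.apply([0,0,.019-back])
    w=(R0.inv()*R1).as_rotvec()/.12
    print("turn first",w.round(2),"then shift(new axes)",(R1.inv().apply(tcp-s["position"])/.04).round(2),"| shift(cur axes)",(R0.inv().apply(tcp-s["position"])/.04).round(2))
    print("t",round(float(s["clock"]),2),"tcp",s["position"].round(4),"F",s["ft_force"].round(1),"gap",round(float(s["finger_gap"]),4),"grip",round(float(s["gripper_force"]),1),"j",s["joints"].round(2))
E
python3 - <<'E'
from plan import *
y=.15;o=np.array([.502,.108,0])
f=o+rz(y).apply([-.036,0,.044]);print(f)
go(f,y,.7,.10)
E
```

```text
[0.46640424 0.10262023 0.044     ]
turn first [-1.28 -5.74 -3.48] then shift(new axes) [ -1.47 -12.23   5.31] | shift(cur axes) [-9.28 -9.16  3.13]
t 0.1 tcp [0.1619 0.5513 0.2305] F [-0.5 -0.2 -0.5] gap 0.0857 grip 0.0 j [1.15 0.31 0.05 1.3  0.   1.43]
```

```bash
python3 -m crank '0 0 0 -.16 -.72 -.435 0;0 0 0 -.16 -.72 -.435 0;0 0 0 -.16 -.72 -.435 0;0 0 0 -.16 -.72 -.435 0;0 0 0 -.16 -.72 -.435 0;0 0 0 -.16 -.72 -.435 0;0 0 0 -.16 -.72 -.435 0;0 0 0 -.16 -.72 -.435 0' && python3 -m crank '-.12 -1 0 0 0 0 0;-.12 -1 0 0 0 0 0;-.12 -1 0 0 0 0 0;-.12 -1 0 0 0 0 0;-.12 -1 0 0 0 0 0;-.12 -1 0 0 0 0 0;-.12 -1 .3 0 0 0 0;-.12 -1 .3 0 0 0 0;-.12 -1 .5 0 0 0 0;-.12 -1 .5 0 0 0 0;-.12 -1 .5 0 0 0 0;-.12 -1 .5 0 0 0 0'
python3 - <<'E'
from plan import *
y=.15;o=np.array([.502,.108,0])
go(o+rz(y).apply([-.036,0,.044]),y,.7,.10)
E
```

```text
clock: 0.9
position: [0.1618, 0.5516, 0.2312]
eef_rot: [-0.186, 2.43, 0.068]
ft_force: [-1.1, 0.8, -0.2]
finger_gap: 0.0848
gripper_force: 0.0
clock: 2.1
position: [0.3212, 0.1353, 0.2099]
eef_rot: [-0.182, 2.456, 0.065]
ft_force: [-0.8, -0.2, 0.3]
finger_gap: 0.0857
gripper_force: 0.0
turn first [-0.01 -0.16 -0.01] then shift(new axes) [ 0.02 -1.35  3.38] | shift(cur axes) [-0.05 -1.35  3.38]
t 2.1 tcp [0.3212 0.1353 0.2099] F [-0.8 -0.2  0.3] gap 0.0857 grip 0.0 j [ 0.19 -0.72 -1.03  0.59 -0.03  0.03]
```

```bash
python3 -m crank '0 -.7 .8 0 -.16 0 0;0 -.6 .8 0 0 0 0;0 0 .9 0 0 0 0;0 0 .8 0 0 0 0;0 0 0 0 0 0 0;0 0 0 0 0 0 0'
python3 - <<'E'
from plan import *
from plant import read_camera
y=.15;o=np.array([.502,.108,0])
go(o+rz(y).apply([-.036,0,.044]),y,.7,0)
c=read_camera("side");a=c["image"][130:290,200:400,::-1]
cv2.imwrite("pics/side1.png",cv2.resize(a,None,fx=4,fy=3.75,interpolation=cv2.INTER_CUBIC))
E
```

```text
clock: 2.7
position: [0.4281, 0.1014, 0.1577]
eef_rot: [-0.184, 2.499, 0.064]
ft_force: [-1.5, 0.5, -0.4]
finger_gap: 0.0856
gripper_force: 0.0
turn first [ 0.01 -0.52 -0.02] then shift(new axes) [ 1.1  -0.11  3.26] | shift(cur axes) [ 0.9  -0.12  3.33]
t 2.7 tcp [0.4281 0.1014 0.1577] F [-1.5  0.5 -0.4] gap 0.0856 grip 0.0 j [-0.02 -0.38 -1.03  0.3   0.1  -0.14]
```

View pics/side1.png

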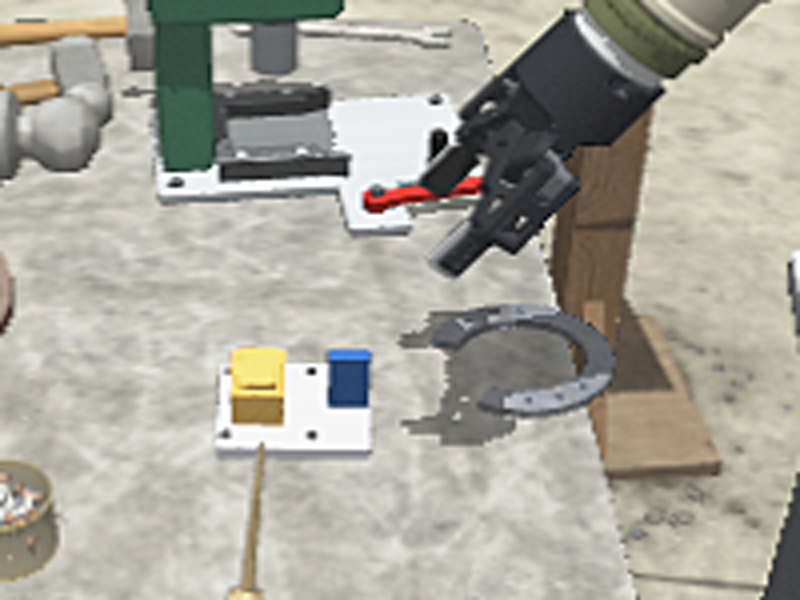

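Picture: open gripper at (500,190) in the crop, short of the fin (348,380) and in line with it; joint 3 is at its limit, so I'll use a little less tilt.

Run:
```python
from plan import *
y=.15;o=np.array([.502,.108,0])
for t in(.5,.6,.7):
  go(o+rz(y).apply([-.036,0,.044]),y,t,0.04)
```

```text
turn first [ 0.01  1.16 -0.02] then shift(new axes) [ 0.54 -0.12  2.45] | shift(cur axes) [ 0.87 -0.12  2.35]
t 2.75 tcp [0.4282 0.1016 0.1586] F [0.3 0.2 0.5] gap 0.0856 grip 0.0 j [-0.02 -0.38 -1.03  0.3   0.1  -0.14]
turn first [ 0.01  0.33 -0.02] then shift(new axes) [ 0.83 -0.12  2.38] | shift(cur axes) [ 0.93 -0.12  2.34]
t 2.75 tcp [0.4282 0.1016 0.1586] F [0.3 0.2 0.5] gap 0.0856 grip 0.0 j [-0.02 -0.38 -1.03  0.3   0.1  -0.14]
turn first [ 0.01 -0.51 -0.02] then shift(new axes) [ 1.12 -0.12  2.28] | shift(cur axes) [ 0.98 -0.12  2.34]
t 2.75 tcp [0.4282 0.1016 0.1586] F [0.3 0.2 0.5] gap 0.0856 grip 0.0 j [-0.02 -0.38 -1.03  0.3   0.1  -0.14]
```

```bash
python3 -m crank '0 -.12 0 0 .33 0 0;.4 0 .8 0 0 0 0;.43 0 .8 0 0 0 0;0 0 .7 0 0 0 0;0 0 0 0 0 0 0;0 0 0 0 0 0 0'
python3 - <<'E'
from plan import *
y=.15;o=np.array([.502,.108,0])
go(o+rz(y).apply([-.036,0,.044]),y,.6,0)
E
```

```text
clock: 3.35
position: [0.4707, 0.1047, 0.0859]
eef_rot: [-0.192, 2.567, 0.059]
ft_force: [-0.8, -0.2, 0.4]
finger_gap: 0.0852
gripper_force: 0.0
turn first [ 0.01 -0.26 -0.01] then shift(new axes) [ 0.69 -0.03  1.27] | shift(cur axes) [ 0.64 -0.04  1.3 ]
t 3.35 tcp [0.4707 0.1047 0.0859] F [-0.8 -0.2  0.4] gap 0.0852 grip 0.0 j [ 0.   -0.11 -1.03  0.09  0.08 -0.13]
```

```bash
python3 -m crank '0 0 0 0 .8 0 0;0 0 0 0 .6 0 0;.4 0 0 0 0 0 0;0 0 0 0 0 0 0'
python3 - <<'E'
from plan import *
y=.15;o=np.array([.502,.108,0])
go(o+rz(y).apply([-.036,0,.044]),y,.4,0)
E
```

```text
clock: 3.75
position: [0.4553, 0.1022, 0.0804]
eef_rot: [-0.204, 2.733, 0.044]
ft_force: [-0.3, 0.5, -0.1]
finger_gap: 0.0853
gripper_force: 0.0
turn first [ 0.01  0.01 -0.01] then shift(new axes) [ 0.1  -0.03  1.42] | shift(cur axes) [ 0.1  -0.03  1.42]
t 3.75 tcp [0.4553 0.1022 0.0804] F [-0.3  0.5 -0.1] gap 0.0853 grip 0.0 j [ 0.01 -0.06 -0.89  0.34  0.06 -0.13]
```

```bash
python3 -m crank '.1 -.03 .5 0 0 0 0;0 0 .5 0 0 0 0;0 0 .42 0 0 0 0;0 0 0 0 0 0 0;0 0 0 0 0 0 0'
python3 - <<'E'
from plan import *
y=.15;o=np.array([.502,.108,0])
go(o+rz(y).apply([-.036,0,.044]),y,.4,0)
E
```

```text
clock: 4.25
position: [0.475, 0.1038, 0.0263]
eef_rot: [-0.203, 2.733, 0.044]
ft_force: [0.6, -0.2, -0.1]
finger_gap: 0.0854
gripper_force: 0.0
turn first [ 0.01  0.01 -0.02] then shift(new axes) [ 0.03  0.   -0.02] | shift(cur axes) [ 0.03  0.   -0.02]
t 4.25 tcp [0.475  0.1038 0.0263] F [ 0.6 -0.2 -0.1] gap 0.0854 grip 0.0 j [ 0.02  0.08 -0.93  0.16  0.05 -0.12]
```

```bash
python3 -m crank '0 0 0 0 0 0 1;0 0 0 0 0 0 1;0 0 0 0 0 0 1;0 0 0 0 0 0 1;0 0 0 0 0 0 1;0 0 0 0 0 0 1;0 0 0 0 0 0 1;0 0 0 0 0 0 1' 70
python3 - <<'E'
from plan import *
from plant import read_camera
y=.15;o=np.array([.502,.108,0])
go(o+rz(y).apply([-.036,0,.044]),y,.4,0)
c=read_camera("top");np.savez("t1.npz",**c)
h=cv2.cvtColor(c["image"],cv2.COLOR_RGB2HSV);P=cloud(c)
m=(h[...,0]>20)&(h[...,0]<35)&(h[...,1]>110)&(abs(P[...,0]-.52)<.08)&(abs(P[...,1]-.11)<.08)
print("die",m.sum(),np.median(P[m],0))
E
```

```text
clock: 5.05
position: [0.4758, 0.1037, 0.026]
eef_rot: [-0.203, 2.733, 0.044]
ft_force: [-2.0, 0.1, 5.6]
finger_gap: 0.0111
gripper_force: 69.2
turn first [ 0.01  0.02 -0.02] then shift(new axes) [ 0.04  0.01 -0.03] | shift(cur axes) [ 0.04  0.01 -0.03]
t 5.05 tcp [0.4758 0.1037 0.026 ] F [-2.   0.1  5.6] gap 0.0111 grip 69.2 j [ 0.02  0.08 -0.93  0.16  0.05 -0.12]
die 143 [0.52519825 0.10951519 0.04796583]
```

```bash
python3 -m crank '-.39 0 -.92 0 0 0 1;-.39 0 -.92 0 0 0 1;-.33 0 -.8 0 0 0 1;0 0 0 0 0 0 1;0 0 0 0 0 0 1' 90
python3 - <<'E'
from plan import *
go(press([-.06-.036,0,.157]),PY,.4)
E
```

```text
clock: 5.6
position: [0.4746, 0.1034, 0.1396]
eef_rot: [-0.203, 2.734, 0.044]
ft_force: [-0.0, -1.0, -4.6]
finger_gap: 0.0105
gripper_force: 89.1
turn first [-0.41  0.01 -1.02] then shift(new axes) [ 3.21 -8.95 -1.35] | shift(cur axes) [ 2.08 -9.33 -0.9 ]
t 5.6 tcp [0.4746 0.1034 0.1396] F [-0.  -1.  -4.6] gap 0.0105 grip 89.1 j [ 0.02 -0.1  -0.75  0.52  0.05 -0.12]
```

```bash
python3 -m crank '0 0 0 -.2 0 -.5 1;0 0 0 -.2 0 -.5 1;.2 -.5 -.08 0 0 0 1;.24 -.7 -.1 0 0 0 1;.26 -.75 -.1 0 0 0 1;.26 -.75 -.1 0 0 0 1;.26 -.75 -.1 0 0 0 1;.26 -.75 -.1 0 0 0 1;.26 -.75 -.1 0 0 0 1;.26 -.75 -.1 0 0 0 1;.26 -.75 -.1 0 0 0 1;.26 -.75 -.1 0 0 0 1' && python3 -m crank '.26 -.7 -.1 0 0 0 1;.22 -.6 -.1 0 0 0 1;.16 -.4 -.06 0 0 0 1;0 0 0 0 0 0 1;0 0 0 0 0 0 1'
python3 - <<'E'
from plan import *
from plant import read_camera
go(press([-.06-.036,0,.157]),PY,.4)
c=read_camera("side");a=c["image"][60:240,180:420,::-1];np.savez("s2.npz",**c)
cv2.imwrite("pics/side2.png",cv2.resize(a,None,fx=3.3,fy=3.3,interpolation=cv2.INTER_CUBIC))
E
```

```text
clock: 6.8
position: [0.4481, -0.203, 0.1336]
eef_rot: [-0.378, 2.721, 0.082]
ft_force: [1.1, 0.2, -4.0]
finger_gap: 0.0111
gripper_force: 89.2
clock: 7.3
position: [0.4414, -0.2749, 0.1348]
eef_rot: [-0.378, 2.718, 0.081]
ft_force: [0.2, 0.1, -4.5]
finger_gap: 0.0109
gripper_force: 89.3
turn first [ 0.01  0.   -0.04] then shift(new axes) [ 0.01 -0.1  -0.13] | shift(cur axes) [ 0.01 -0.1  -0.13]
t 7.3 tcp [ 0.4414 -0.2749  0.1348] F [ 0.2  0.1 -4.5] gap 0.0109 grip 89.3 j [-0.93  0.12 -0.52  0.79  0.37 -1.18]
```

View pics/side2.png

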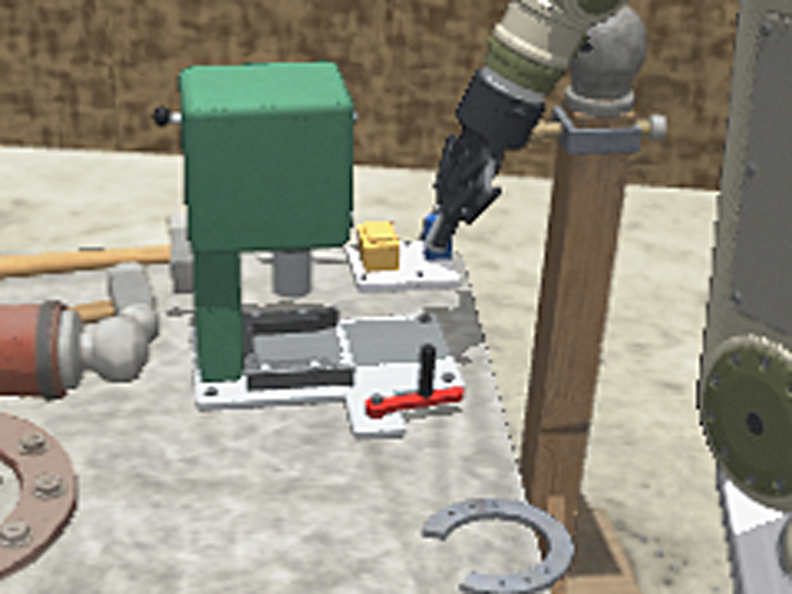

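Picture: shuttle hangs level in the gripper at (405,260), above the feed plate (400,345), in front of the head; keeper red arm (415,400) still open. I'll measure the held shuttle in the press frame.

Run:
```python
from plan import *
from plant import read_camera
np.set_printoptions(precision=4,suppress=True)
c=read_camera("top");np.savez("t2.npz",**c)
for n,c in(("top",c),("side",dict(np.load("s2.npz")))):
    P=cloud(c);h=cv2.cvtColor(c["image"],cv2.COLOR_RGB2HSV)
    Q=(P-PR)@rz(PY).as_matrix(); q=Q.reshape(-1,3);hh=h.reshape(-1,3)
    box=(abs(q[:,0]+.06)<.06)&(abs(q[:,1])<.06)
    die=q[box&(hh[:,0]>20)&(hh[:,0]<35)&(hh[:,1]>100)]
    top=die[die[:,2]>np.nanpercentile(die[:,2],85)-.006]
    foot=q[box&(q[:,2]>.1)&(q[:,2]<.135)&(hh[:,1]<50)&(hh[:,2]>150)]
    A=np.c_[foot[:,:2],np.ones(len(foot))];co=np.linalg.lstsq(A,foot[:,2],rcond=None)[0]
    print(n,"die top",len(top),top.mean(0),"foot",len(foot),"slopes",co,"rect",cv2.minAreaRect((foot[:,:2]*1000).astype(np.float32)), "xmax,ymin,ymax",foot[:,0].max(),foot[:,1].min(),foot[:,1].max())
    # keeper / plate check
    pl=q[(q[:,0]>-.11)&(q[:,0]<-.1)&(abs(q[:,1])<.09)&(abs(q[:,2]-.012)<.004)];print("plate y range",pl[:,1].min() if len(pl) else 0,pl[:,1].max() if len(pl) else 0)
```

```text
top die top 149 [-0.0333  0.0056  0.1582] foot 805 slopes [-0.0018  0.0039  0.1213] rect ((-57.278141021728516, 4.648704528808594), (91.0826187133789, 99.42537689208984), 89.86419677734375) xmax,ymin,ymax -0.0074696028106605895 -0.0409864233467402 0.050102052578302865
plate y range -0.07350631359805479 0.07381566295425135
side die top 44 [-0.032   0.0098  0.1551] foot 272 slopes [-0.0131 -0.0358  0.1189] rect ((-54.88408660888672, 8.771625518798828), (98.77903747558594, 92.01771545410156), 0.06670179218053818) xmax,ymin,ymax -0.005521716568156228 -0.03726817516961056 0.054819588851151464
plate y range -0.06684495230043219 0.07729609536121006
```

```bash
python3 -m crank '.09 -.115 -.04 0 0 0 1;.3 0 .7 0 0 0 1;.3 0 .7 0 0 0 1;.27 0 .67 0 0 0 1;0 0 0 0 0 0 1;0 0 0 0 0 0 1'
python3 - <<'E'
from plan import *
from plant import read_camera
np.set_printoptions(precision=4,suppress=True)
go(press([-.06-.036,0,.056]),PY,.4)
c=read_camera("top");P=cloud(c);h=cv2.cvtColor(c["image"],cv2.COLOR_RGB2HSV)
q=((P-PR)@rz(PY).as_matrix()).reshape(-1,3);hh=h.reshape(-1,3)
box=(abs(q[:,0]+.06)<.06)&(abs(q[:,1])<.06)
f=q[box&(q[:,2]>.024)&(q[:,2]<.045)&(hh[:,1]<50)&(hh[:,2]>150)]
print(len(f),np.median(f[:,2]),f.min(0),f.max(0))
d=q[box&(hh[:,0]>20)&(hh[:,0]<35)&(hh[:,1]>100)];print(np.median(d,0))
E
```

```text
clock: 8.0
position: [0.4401, -0.281, 0.0471]
eef_rot: [-0.381, 2.716, 0.078]
ft_force: [0.7, -0.2, -4.3]
finger_gap: 0.0106
gripper_force: 89.2
turn first [-0.    0.01 -0.02] then shift(new axes) [0.07 0.04 0.2 ] | shift(cur axes) [0.07 0.04 0.2 ]
t 8.0 tcp [ 0.4401 -0.281   0.0471] F [ 0.7 -0.2 -4.3] gap 0.0106 grip 89.2 j [-0.94  0.23 -0.64  0.56  0.38 -1.19]
707 0.03345019903154411 [-0.1095 -0.0462  0.0252] [-0.002   0.0586  0.0431]
[-0.0371  0.0025  0.0678]
```

```bash
python3 -m crank '.04 -.03 .09 0 0 0 1;.02 0 .05 0 0 0 1;.02 0 .05 0 0 0 1;0 0 0 0 0 0 1' && python3 -m crank '.01 0 .025 0 0 0 1;0 0 0 0 0 0 1' && python3 -m crank '.01 0 .025 0 0 0 1;0 0 0 0 0 0 1'
```

```text
clock: 8.45
position: [0.4405, -0.2827, 0.0387]
eef_rot: [-0.38, 2.716, 0.076]
ft_force: [-0.8, 0.3, -4.3]
finger_gap: 0.0105
gripper_force: 89.2
clock: 8.65
position: [0.4407, -0.2828, 0.038]
eef_rot: [-0.38, 2.716, 0.076]
ft_force: [-1.8, 0.8, 0.8]
finger_gap: 0.0109
gripper_force: 90.1
clock: 8.85
position: [0.4408, -0.2829, 0.038]
eef_rot: [-0.38, 2.715, 0.076]
ft_force: [-8.3, 3.3, 13.8]
finger_gap: 0.0109
gripper_force: 92.2
```

```bash
python3 -m crank '0 0 0 0 0 0 .2;0 0 0 0 0 0 .2;0 0 0 0 0 0 .2;0 0 0 0 0 0 .2;0 0 0 0 0 0 .2;0 0 0 0 0 0 .2'
python3 - <<'E'
from plan import *
from plant import read_camera
np.set_printoptions(precision=4,suppress=True)
c=read_camera("top");P=cloud(c);h=cv2.cvtColor(c["image"],cv2.COLOR_RGB2HSV)
q=((P-PR)@rz(PY).as_matrix()).reshape(-1,3);hh=h.reshape(-1,3)
box=(abs(q[:,0]+.06)<.06)&(abs(q[:,1])<.06)
f=q[box&(q[:,2]>.019)&(q[:,2]<.045)&(hh[:,1]<50)&(hh[:,2]>140)]
print(len(f),np.median(f[:,2]),f.min(0),f.max(0))
d=q[box&(hh[:,0]>20)&(hh[:,0]<35)&(hh[:,1]>100)&(q[:,2]>.055)];print(len(d),np.mean(d,0))
for m in [(abs(f[:,0]-x)<.006) for x in(-.09,-.06,-.03,-.02)]: print(f[m,1].min(),f[m,1].max())
go(press([-.06-.036,0,.056]),PY,.65)
E
```

```text
clock: 9.45
position: [0.4406, -0.2827, 0.0364]
eef_rot: [-0.38, 2.716, 0.077]
ft_force: [0.4, -0.2, 0.9]
finger_gap: 0.0687
gripper_force: 0.0
707 0.02473348461603919 [-0.1099 -0.0592  0.0191] [-0.0014  0.0582  0.044 ]
142 [-0.0364 -0.0023  0.06  ]
-0.042548625013938544 0.04257957700928302
-0.04768018160824618 0.05675227903033343
-0.047631398700445 0.04103088278248128
-0.047631398700445 0.04047339891538151
turn first [-0.02 -2.07 -0.02] then shift(new axes) [-0.16  0.08 -0.02] | shift(cur axes) [-0.15  0.09 -0.06]
t 9.5 tcp [ 0.4406 -0.2827  0.0364] F [-0.1 -0.6  0.1] gap 0.0684 grip 0.0 j [-0.94  0.25 -0.65  0.53  0.38 -1.19]
```

```bash
python3 -m crank '-.1 0 -.05 0 -.7 0 .2;-.06 0 0 0 -.7 0 .2;0 0 0 0 -.67 0 .2;0 0 0 0 0 0 .2;0 0 0 0 0 0 .2'
python3 - <<'E'
from plan import *
go(press([-.06-.036,-.003,.056]),PY,.65)
E
```

```text
clock: 10.0
position: [0.445, -0.2816, 0.0408]
eef_rot: [-0.344, 2.473, 0.116]
ft_force: [0.1, 0.2, 0.1]
finger_gap: 0.0681
gripper_force: 0.0
turn first [-0.02 -0.01 -0.03] then shift(new axes) [-0.    0.01 -0.  ] | shift(cur axes) [-0.    0.01 -0.  ]
t 10.0 tcp [ 0.445  -0.2816  0.0408] F [0.1 0.2 0.1] gap 0.0681 grip 0.0 j [-1.07  0.26 -0.75  0.4   0.63 -1.3 ]
```

```bash
python3 -m crank '0 0 0 0 0 0 1;0 0 0 0 0 0 1;0 0 0 0 0 0 1;0 0 0 0 0 0 1;0 0 0 0 0 0 1;0 0 0 0 0 0 1;0 0 0 0 0 0 1;0 .06 0 0 0 0 1;0 0 0 0 0 0 1' 60 && python3 -m crank '-.12 0 .09 0 0 0 1;-.12 0 .09 0 0 0 1;-.12 0 .09 0 0 0 1;0 0 0 0 0 0 1'
python3 - <<'E'
from plan import *
go(press([-.042-.036,0,.056]),PY,.65)
E
```

```text
clock: 10.9
position: [0.445, -0.2797, 0.0414]
eef_rot: [-0.346, 2.471, 0.114]
ft_force: [0.7, -2.0, 2.3]
finger_gap: 0.0114
gripper_force: 58.7
clock: 11.3
position: [0.4624, -0.2742, 0.0414]
eef_rot: [-0.346, 2.471, 0.115]
ft_force: [2.0, -0.7, 1.2]
finger_gap: 0.011
gripper_force: 58.6
turn first [-0.02  0.   -0.01] then shift(new axes) [0.02 0.03 0.  ] | shift(cur axes) [0.02 0.03 0.  ]
t 11.3 tcp [ 0.4624 -0.2742  0.0414] F [ 2.  -0.7  1.2] gap 0.011 grip 58.6 j [-1.03  0.26 -0.75  0.37  0.62 -1.25]
```

```bash
python3 -m crank '-.12 0 .09 0 0 0 1;-.12 0 .09 0 0 0 1;-.12 0 .09 0 0 0 1;0 0 0 0 0 0 1' && python3 -m crank '-.12 0 .09 0 0 0 1;-.12 0 .09 0 0 0 1;-.12 0 .09 0 0 0 1;0 0 0 0 0 0 1'
python3 - <<'E'
from plan import *
from plant import read_camera
go(press([-.006-.036,0,.056]),PY,.65)
c=read_camera("side");a=c["image"][60:240,180:420,::-1]
cv2.imwrite("pics/side3.png",cv2.resize(a,None,fx=3.3,fy=3.3,interpolation=cv2.INTER_CUBIC))
E
```

```text
clock: 11.7
position: [0.4796, -0.2692, 0.0414]
eef_rot: [-0.346, 2.471, 0.115]
ft_force: [2.9, -2.2, 1.0]
finger_gap: 0.0109
gripper_force: 58.7
clock: 12.1
position: [0.4968, -0.2641, 0.0414]
eef_rot: [-0.346, 2.471, 0.116]
ft_force: [1.8, -1.1, 1.2]
finger_gap: 0.0109
gripper_force: 58.7
turn first [-0.02  0.   -0.01] then shift(new axes) [0.02 0.03 0.  ] | shift(cur axes) [0.02 0.03 0.  ]
t 12.1 tcp [ 0.4968 -0.2641  0.0414] F [ 1.8 -1.1  1.2] gap 0.0109 grip 58.7 j [-0.95  0.28 -0.73  0.32  0.61 -1.15]
```

View pics/side3.png

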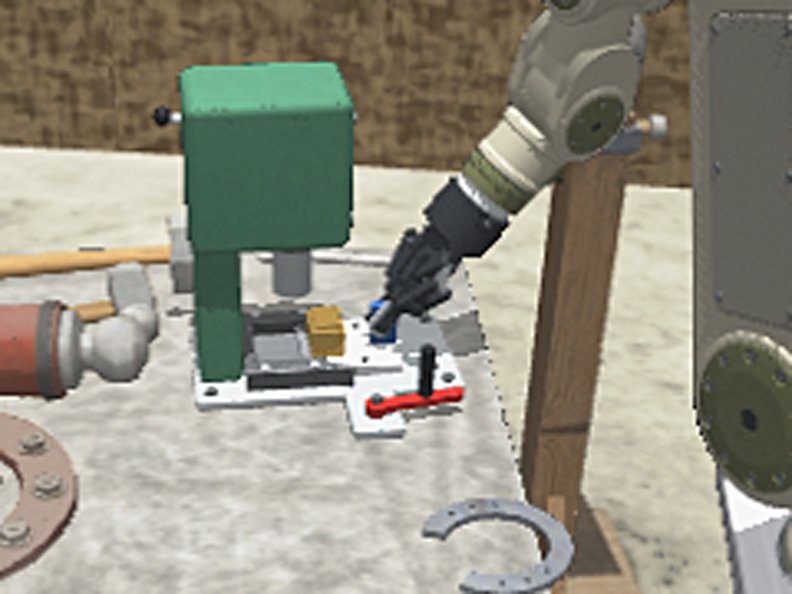

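Picture: die (325,330) is passing under the head and the foot is between the gibs; the keeper is still open. Sliding on.

```bash
python3 -m crank '-.12 0 .09 0 0 0 1;-.12 0 .09 0 0 0 1;-.12 0 .09 0 0 0 1;0 0 0 0 0 0 1' && python3 -m crank '-.12 0 .09 0 0 0 1;-.12 0 .09 0 0 0 1;-.12 0 .09 0 0 0 1;0 0 0 0 0 0 1' && python3 -m crank '-.1 0 .075 0 0 0 1;-.05 0 .04 0 0 0 1;0 0 0 0 0 0 1'
python3 - <<'E'
from plan import *
go(press([.042-.036,0,.056]),PY,.65)
E
```

```text
clock: 12.55
position: [0.514, -0.2592, 0.0414]
eef_rot: [-0.346, 2.471, 0.116]
ft_force: [2.2, -0.1, 1.2]
finger_gap: 0.0114
gripper_force: 58.7
clock: 12.95
position: [0.5312, -0.2542, 0.0414]
eef_rot: [-0.346, 2.471, 0.116]
ft_force: [2.1, -0.4, -0.1]
finger_gap: 0.0112
gripper_force: 58.7
clock: 13.25
position: [0.5384, -0.2522, 0.0414]
eef_rot: [-0.346, 2.472, 0.116]
ft_force: [-0.5, -0.8, 2.2]
finger_gap: 0.0113
gripper_force: 59.1
turn first [-0.02 -0.   -0.02] then shift(new axes) [-0.08  0.03  0.07] | shift(cur axes) [-0.08  0.03  0.07]
t 13.25 tcp [ 0.5384 -0.2522  0.0414] F [-0.5 -0.8  2.2] gap 0.0113 grip 59.1 j [-0.86  0.3  -0.69  0.27  0.58 -1.05]
```

Step in until the back stop answers.

```bash
python3 -m crank '-.04 0 .03 0 0 0 1;-.04 0 .03 0 0 0 1;0 0 0 0 0 0 1' && python3 -m crank '-.03 0 .025 0 0 0 1;0 0 0 0 0 0 1' && python3 -m crank '-.03 0 .025 0 0 0 1;0 0 0 0 0 0 1'
python3 - <<'E'
from plan import *
go(press([.042-.036,0,.056]),PY,.65)
E
```

```text
clock: 13.55
position: [0.5423, -0.251, 0.0414]
eef_rot: [-0.346, 2.472, 0.116]
ft_force: [-2.0, -1.5, 2.9]
finger_gap: 0.0111
gripper_force: 59.3
clock: 13.75
position: [0.5434, -0.2507, 0.0414]
eef_rot: [-0.345, 2.472, 0.116]
ft_force: [-6.3, -1.3, 7.1]
finger_gap: 0.0112
gripper_force: 60.1
clock: 13.95
position: [0.5435, -0.2507, 0.0413]
eef_rot: [-0.343, 2.475, 0.115]
ft_force: [-21.5, -3.2, 16.6]
finger_gap: 0.011
gripper_force: 62.6
turn first [-0.03 -0.02 -0.04] then shift(new axes) [ 0.03  0.03 -0.01] | shift(cur axes) [ 0.03  0.03 -0.01]
t 13.95 tcp [ 0.5435 -0.2507  0.0413] F [-21.5  -3.2  16.6] gap 0.011 grip 62.6 j [-0.85  0.31 -0.69  0.26  0.58 -1.03]
```

```bash
python3 -m crank '0 0 0 0 0 0 .3;0 0 0 0 0 0 .3;0 0 0 0 0 0 .3;0 0 0 0 0 0 .3;0 0 0 0 0 0 .3;0 0 -.5 0 0 0 .3;0 0 -.8 0 0 0 .3;0 0 -.9 0 0 0 .3;0 0 -.8 0 0 0 .3;0 0 0 0 0 0 .3;0 0 0 0 0 0 .3'
python3 - <<'E'
from plan import *
from plant import read_camera
np.set_printoptions(precision=4,suppress=True)
q=1.41
for t in(.5,.65): go(press([-.017-.05*np.sin(q),.115-.05*np.cos(q),.06]),PY,t,.07)
for n in("top","side"):
    c=read_camera(n);P=cloud(c);h=cv2.cvtColor(c["image"],cv2.COLOR_RGB2HSV)
    Q=((P-PR)@rz(PY).as_matrix()).reshape(-1,3);hh=h.reshape(-1,3).astype(int)
    k=Q[(abs(Q[:,0]+.065)<.03)&(abs(Q[:,1]-.105)<.03)&(Q[:,2]>.035)&(Q[:,2]<.085)&(hh[:,2]<90)]
    print(n,"knob",len(k),k.mean(0),k[k[:,2]>.07].mean(0))
    r=Q[((hh[:,0]<6)|(hh[:,0]>174))&(hh[:,1]>170)&(hh[:,2]>100)&(abs(Q[:,0]+.06)<.06)&(abs(Q[:,1]-.105)<.04)]
    print("red",len(r),r.mean(0), cv2.fitLine(r[:,:2].astype(np.float32),cv2.DIST_L2,0,.01,.01).ravel())
    if n=="side":
        b=Q[(hh[:,0]>100)&(hh[:,0]<125)&(hh[:,1]>130)&(abs(Q[:,1])<.05)];print("fin",len(b),np.percentile(b,[2,98],0))
E
```

```text
clock: 15.05
position: [0.4757, -0.2709, 0.1375]
eef_rot: [-0.345, 2.471, 0.113]
ft_force: [0.7, 0.2, -0.4]
finger_gap: 0.06
gripper_force: 0.0
turn first [-0.04  1.25 -0.02] then shift(new axes) [1.24 2.72 0.26] | shift(cur axes) [1.27 2.72 0.05]
t 15.05 tcp [ 0.4757 -0.2709  0.1375] F [ 0.7  0.2 -0.4] gap 0.06 grip 0.0 j [-1.    0.12 -0.62  0.61  0.62 -1.21]
turn first [-0.04  0.   -0.01] then shift(new axes) [1.46 2.72 0.05] | shift(cur axes) [1.46 2.72 0.04]
t 15.05 tcp [ 0.4757 -0.2709  0.1375] F [ 0.7  0.2 -0.4] gap 0.06 grip 0.0 j [-1.    0.12 -0.62  0.61  0.62 -1.21]
top knob 26 [-0.0653  0.1084  0.0745] [-0.0654  0.1071  0.0799]
red 61 [-0.0654  0.1074  0.0274] [ 0.9885  0.1512 -0.0654  0.1074]
side knob 54 [-0.064   0.1138  0.0589] [-0.0642  0.1129  0.0747]
red 106 [-0.0511  0.115   0.0213] [ 0.9833  0.1819 -0.0511  0.115 ]
fin 98 [[-0.079  -0.0017  0.0244]
 [ 0.0196  0.0132  0.1523]]
```

```bash
python3 -m crank '.3 .7 0 0 0 0 .3;.36 .7 0 0 0 0 .3;.4 .7 0 0 0 0 .3;.4 .62 0 0 0 0 .3;0 0 0 0 0 0 .3;0 0 0 0 0 0 .3'
python3 - <<'E'
from plan import *
go(press([-.066,.1075,.06]),PY,.65)
E
```

```text
clock: 15.75
position: [0.4009, -0.1773, 0.1007]
eef_rot: [-0.346, 2.472, 0.118]
ft_force: [0.4, -0.5, -0.4]
finger_gap: 0.0597
gripper_force: 0.0
turn first [-0.01 -0.   -0.02] then shift(new axes) [-0.02 -0.03  1.77] | shift(cur axes) [-0.02 -0.03  1.77]
t 15.75 tcp [ 0.4009 -0.1773  0.1007] F [ 0.4 -0.5 -0.4] gap 0.0597 grip 0.0 j [-1.04 -0.05 -0.91  0.53  0.63 -1.26]
```

```bash
python3 -m crank '-.02 -.03 .4 0 0 0 .3;0 0 .5 0 0 0 .3;0 0 .5 0 0 0 .3;0 0 .37 0 0 0 .3;0 0 0 0 0 0 .3;0 0 0 0 0 0 1;0 0 0 0 0 0 1;0 0 0 0 0 0 1;0 0 0 0 0 0 1;0 0 0 0 0 0 1;0 0 0 0 0 0 1' 25
python3 - <<'E'
from plan import *
go(press([-.066,.1075,.06]),PY,.65)
for q in(1.41,1.2,1.0,.8,.6,.4,.2,0,-.05):
    print(q,(tool(PY,.65).inv().apply(press([-.017-.05*np.sin(q),.115-.05*np.cos(q),.06]))/.04).round(3))
E
```

```text
clock: 16.85
position: [0.4435, -0.1683, 0.0464]
eef_rot: [-0.346, 2.47, 0.114]
ft_force: [-4.0, -2.1, 6.8]
finger_gap: 0.0156
gripper_force: 24.8
turn first [-0.03  0.01 -0.01] then shift(new axes) [0.02 0.05 0.03] | shift(cur axes) [0.02 0.05 0.03]
t 16.85 tcp [ 0.4435 -0.1683  0.0464] F [-4.  -2.1  6.8] gap 0.0156 grip 24.8 j [-0.91  0.09 -0.96  0.24  0.6  -1.11]
1.41 [-8.226 -7.085  4.369]
1.2 [-8.281 -7.338  4.411]
1.0 [-8.371 -7.56   4.479]
0.8 [-8.494 -7.756  4.573]
0.6 [-8.646 -7.916  4.689]
0.4 [-8.821 -8.036  4.821]
0.2 [-9.011 -8.11   4.966]
0 [-9.208 -8.135  5.116]
-0.05 [-9.258 -8.133  5.154]
```

```bash
python3 -m crank '-.028 -.126 .021 0 0 0 1;-.028 -.126 .021 0 0 0 1;-.045 -.111 .034 0 0 0 1;-.045 -.111 .034 0 0 0 1;0 0 0 0 0 0 1' 25 && python3 -m crank '-.062 -.098 .047 0 0 0 1;-.062 -.098 .047 0 0 0 1;-.076 -.08 .058 0 0 0 1;-.076 -.08 .058 0 0 0 1;0 0 0 0 0 0 1' && python3 -m crank '-.087 -.06 .066 0 0 0 1;-.087 -.06 .066 0 0 0 1;-.095 -.037 .072 0 0 0 1;-.095 -.037 .072 0 0 0 1;0 0 0 0 0 0 1'
python3 - <<'E'
from plan import *
q=.2
go(press([-.017-.05*np.sin(q),.115-.05*np.cos(q),.06]),PY,.65)
E
```

```text
clock: 17.35
position: [0.4557, -0.1828, 0.0462]
eef_rot: [-0.347, 2.469, 0.118]
ft_force: [0.7, 4.5, 4.2]
finger_gap: 0.0152
gripper_force: 25.3
clock: 17.85
position: [0.4728, -0.1923, 0.0459]
eef_rot: [-0.347, 2.47, 0.119]
ft_force: [1.6, 4.1, 2.1]
finger_gap: 0.0155
gripper_force: 25.6
clock: 18.35
position: [0.4923, -0.1955, 0.0458]
eef_rot: [-0.346, 2.471, 0.117]
ft_force: [-3.1, 1.9, 5.1]
finger_gap: 0.0154
gripper_force: 25.9
turn first [-0.01  0.   -0.02] then shift(new axes) [ 0.02 -0.    0.02] | shift(cur axes) [ 0.02 -0.    0.02]
t 18.35 tcp [ 0.4923 -0.1955  0.0458] F [-3.1  1.9  5.1] gap 0.0154 grip 25.9 j [-0.86  0.18 -0.85  0.22  0.58 -1.04]
```

Last 10 mm to the stop, gently.

```bash
python3 -m crank '-.09 -.012 .07 0 0 0 1;-.07 -.01 .055 0 0 0 1;0 0 0 0 0 0 1' && python3 -m crank '-.03 0 .023 0 0 0 1;0 0 0 0 0 0 1' && python3 -m crank '-.03 0 .023 0 0 0 1;0 0 0 0 0 0 1' && python3 -m crank '-.03 0 .023 0 0 0 1;0 0 0 0 0 0 1'
python3 - <<'E'
from plan import *
go(press([-.017,.115-.05,.06]),PY,.65)
E
```

```text
clock: 18.65
position: [0.5005, -0.1951, 0.0459]
eef_rot: [-0.346, 2.471, 0.114]
ft_force: [-1.9, 0.3, 3.4]
finger_gap: 0.0153
gripper_force: 25.3
clock: 18.85
position: [0.5019, -0.1949, 0.0459]
eef_rot: [-0.346, 2.471, 0.114]
ft_force: [-2.7, -0.8, 3.6]
finger_gap: 0.0155
gripper_force: 25.1
clock: 19.05
position: [0.5034, -0.1946, 0.0458]
eef_rot: [-0.346, 2.471, 0.114]
ft_force: [-3.9, -2.6, 4.6]
finger_gap: 0.0154
gripper_force: 25.2
clock: 19.25
position: [0.505, -0.1943, 0.0458]
eef_rot: [-0.346, 2.471, 0.114]
ft_force: [-3.2, -3.7, 2.8]
finger_gap: 0.0153
gripper_force: 25.0
turn first [-0.03 -0.   -0.01] then shift(new axes) [ 0.07  0.03 -0.02] | shift(cur axes) [ 0.07  0.03 -0.02]
t 19.25 tcp [ 0.505  -0.1943  0.0458] F [-3.2 -3.7  2.8] gap 0.0153 grip 25.0 j [-0.83  0.2  -0.84  0.21  0.57 -1.01]
```

```bash
python3 -m crank '-.03 .005 .023 0 0 0 1;0 0 0 0 0 0 1' && python3 -m crank '-.03 .005 .023 0 0 0 1;0 0 0 0 0 0 1' && python3 -m crank '-.03 0.005 .023 0 0 0 1;0 0 0 0 0 0 1'
python3 - <<'E'
from plan import *
from plant import read_camera
np.set_printoptions(precision=4,suppress=True)
go(press([-.017,.115-.05,.06]),PY,.65)
for n in("top","side"):
    c=read_camera(n);P=cloud(c);hh=cv2.cvtColor(c["image"],cv2.COLOR_RGB2HSV).reshape(-1,3).astype(int)
    Q=((P-PR)@rz(PY).as_matrix()).reshape(-1,3)
    r=Q[((hh[:,0]<6)|(hh[:,0]>174))&(hh[:,1]>160)&(hh[:,2]>80)&(abs(Q[:,0]+.04)<.06)&(abs(Q[:,1]-.07)<.07)&(abs(Q[:,2]-.023)<.01)]
    print(n,"red",len(r),np.percentile(r,[2,50,98],0).tolist(),cv2.fitLine(r[:,:2].astype(np.float32),cv2.DIST_L2,0,.01,.01).ravel())
a=c["image"][100:220,220:380,::-1]
cv2.imwrite("pics/side4.png",cv2.resize(a,None,fx=5,fy=5,interpolation=cv2.INTER_CUBIC))
E
```

```text
clock: 19.45
position: [0.5065, -0.194, 0.0458]
eef_rot: [-0.346, 2.471, 0.113]
ft_force: [-2.5, -4.6, 1.8]
finger_gap: 0.0153
gripper_force: 24.7
clock: 19.65
position: [0.508, -0.1937, 0.0459]
eef_rot: [-0.346, 2.472, 0.112]
ft_force: [-1.7, -6.1, 1.2]
finger_gap: 0.0155
gripper_force: 24.7
clock: 19.85
position: [0.5094, -0.1934, 0.0459]
eef_rot: [-0.346, 2.472, 0.111]
ft_force: [-1.4, -6.1, 0.5]
finger_gap: 0.0157
gripper_force: 24.5
turn first [-0.05 -0.   -0.01] then shift(new axes) [ 0.16  0.04 -0.09] | shift(cur axes) [ 0.16  0.04 -0.09]
t 19.85 tcp [ 0.5094 -0.1934  0.0459] F [-1.4 -6.1  0.5] gap 0.0157 grip 24.5 j [-0.82  0.2  -0.84  0.2   0.57 -1.  ]
top red 15 [[-0.02072259150245087, 0.08486197956914232, 0.020896592460350454], [-0.01779071245775752, 0.09699309697149962, 0.02531453919190829], [-0.013853829710983015, 0.12056146431497423, 0.02877256963608955]] [ 0.0475  0.9989 -0.0178  0.0989]
side red 43 [[-0.023063574104551638, 0.0707072576147214, 0.015872182062860767], [-0.014241842966438467, 0.11415473984567955, 0.023047636807487556], [-0.006345687804471917, 0.1290130310120307, 0.028728960828652558]] [ 0.0472  0.9989 -0.0144  0.1062]
```

View pics/side4.png

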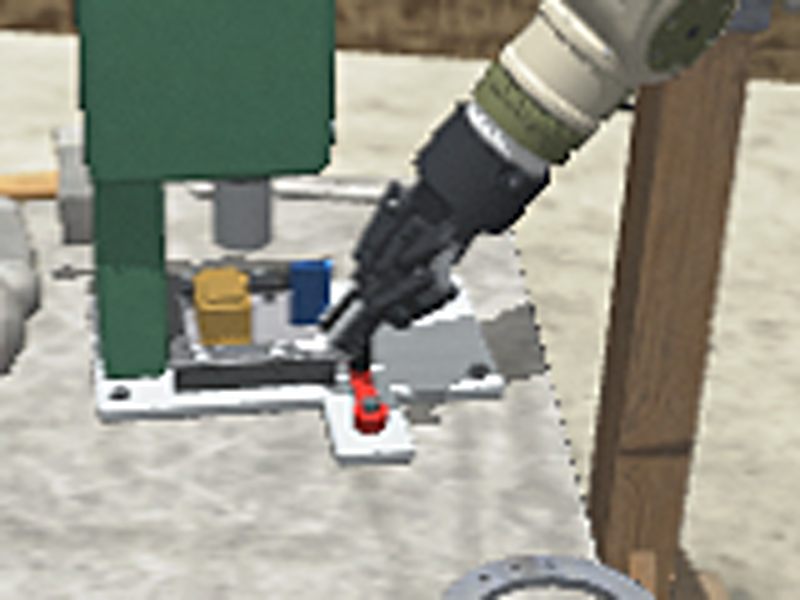

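Picture: keeper (365,395) swung across behind the shuttle, die (222,305) and fin (310,290) deep under the head. The fingers slid a little along the knob, so I'll let go, check the angle, and press the knob home from behind.

```bash
python3 -m crank '0 0 0 0 0 0 .6;0 0 0 0 0 0 .6;0 0 0 0 0 0 .6;0 0 -.3 0 0 0 .6;0 0 -.7 0 0 0 .6;0 0 -.8 0 0 0 .6;0 0 -.5 0 0 0 .6;0 0 0 0 0 0 1;0 0 0 0 0 0 1;0 0 0 0 0 0 1'
python3 - <<'E'
from plan import *
from plant import read_camera
np.set_printoptions(precision=4,suppress=True)
# grasp point so TCP sits 45 mm behind pin line, TCP z .05
t=press([-.050,.065,.052]);go(t-tool(PY,.65).apply([0,0,.019]),PY,.65)
for n in("top","side"):
    c=read_camera(n);P=cloud(c);hh=cv2.cvtColor(c["image"],cv2.COLOR_RGB2HSV).reshape(-1,3).astype(int)
    Q=((P-PR)@rz(PY).as_matrix()).reshape(-1,3)
    r=Q[((hh[:,0]<6)|(hh[:,0]>174))&(hh[:,1]>150)&(hh[:,2]>80)&(abs(Q[:,0]+.04)<.06)&(abs(Q[:,1]-.07)<.07)&(abs(Q[:,2]-.023)<.01)]
    print(n,"red",len(r),np.percentile(r,[2,50,98],0).tolist(),cv2.fitLine(r[:,:2].astype(np.float32),cv2.DIST_L2,0,.01,.01).ravel())
    k=Q[(abs(Q[:,0]+.017)<.025)&(abs(Q[:,1]-.065)<.02)&(Q[:,2]>.04)&(Q[:,2]<.085)&(hh[:,2]<90)]
    print("knob",len(k),k.mean(0))
E
```

```text
clock: 20.95
position: [0.4553, -0.2062, 0.1179]
eef_rot: [-0.346, 2.472, 0.117]
ft_force: [0.5, 0.1, 0.4]
finger_gap: 0.0001
gripper_force: 0.0
turn first [-0.01 -0.   -0.02] then shift(new axes) [ 0.92 -0.03  1.37] | shift(cur axes) [ 0.92 -0.03  1.37]
t 20.95 tcp [ 0.4553 -0.2062  0.1179] F [0.5 0.1 0.4] gap 0.0001 grip 0.0 j [-0.95  0.03 -0.78  0.51  0.61 -1.15]
top red 43 [[-0.022112188263033565, 0.03189817350485196, 0.01983342365641528], [-0.0186130693021164, 0.08485952630608401, 0.025799168132302205], [-0.014674590678285542, 0.1197648642765686, 0.029906703872613037]] [ 0.0354  0.9994 -0.0187  0.0795]
knob 22 [-0.019   0.0675  0.0686]
side red 46 [[-0.023268544083142013, 0.07043124352846297, 0.015688749793906973], [-0.01446958899633826, 0.11610066699812892, 0.023803047310780364], [-0.006432702893296842, 0.12763796191786236, 0.028331761741616213]] [ 0.0372  0.9993 -0.0145  0.1053]
knob 39 [-0.0169  0.0714  0.0611]
```

```bash
python3 -m crank '.46 0 0 0 0 0 1;.46 0 0 0 0 0 1;0 0 .6 0 0 0 1;0 0 .5 0 0 0 1;0 0 .27 0 0 0 1;0 0 0 0 0 0 1' && python3 -m crank '-.1 0 .075 0 0 0 1;-.1 0 .075 0 0 0 1;-.04 0 .03 0 0 0 1;0 0 0 0 0 0 1' && python3 -m crank '-.04 0 .03 0 0 0 1;0 0 0 0 0 0 1'
python3 - <<'E'
from plan import *
print(rz(-PY).apply(observe()["position"]-PR).round(4))
E
```

```text
clock: 21.65
position: [0.4588, -0.204, 0.051]
eef_rot: [-0.347, 2.473, 0.121]
ft_force: [-0.0, -0.6, 0.3]
finger_gap: -0.0002
gripper_force: 0.0
clock: 22.05
position: [0.4712, -0.2028, 0.0536]
eef_rot: [-0.347, 2.471, 0.114]
ft_force: [-0.3, -0.6, -0.3]
finger_gap: -0.0001
gripper_force: 0.0
clock: 22.25
position: [0.4728, -0.2022, 0.0533]
eef_rot: [-0.346, 2.471, 0.115]
ft_force: [0.6, -0.0, -0.7]
finger_gap: -0.0004
gripper_force: 0.0
[-0.0359  0.065   0.0533]
```

```bash
python3 -m crank '-.04 0 .03 0 0 0 1;0 0 0 0 0 0 1' && python3 -m crank '-.04 0 .03 0 0 0 1;0 0 0 0 0 0 1' && python3 -m crank '-.04 0 .03 0 0 0 1;0 0 0 0 0 0 1'&& python3 -m crank '-.03 0 .022 0 0 0 1;0 0 0 0 0 0 1'
python3 - <<'E'
from plan import *
print(rz(-PY).apply(observe()["position"]-PR).round(4))
E
```

```text
clock: 22.45
position: [0.4746, -0.2016, 0.0532]
eef_rot: [-0.346, 2.471, 0.115]
ft_force: [1.0, -0.4, -0.7]
finger_gap: 0.0002
gripper_force: 0.0
clock: 22.65
position: [0.4765, -0.201, 0.053]
eef_rot: [-0.346, 2.471, 0.116]
ft_force: [-0.4, -0.4, 0.4]
finger_gap: -0.0003
gripper_force: 0.2
clock: 22.85
position: [0.478, -0.2007, 0.0529]
eef_rot: [-0.345, 2.473, 0.115]
ft_force: [-5.2, -2.4, 2.2]
finger_gap: 0.0
gripper_force: 2.9
clock: 23.05
position: [0.4784, -0.2006, 0.0526]
eef_rot: [-0.343, 2.475, 0.114]
ft_force: [-15.2, -4.9, 8.7]
finger_gap: 0.0003
gripper_force: 7.7
[-0.03    0.065   0.0526]
```

The force now climbs with no travel, so the keeper is on its stop. Backing off and checking.

```bash
python3 -m crank '.2 0 -.15 0 0 0 1;.3 0 -.3 0 0 0 1;0 0 -.7 0 0 0 1;0 0 -.9 0 0 0 1;0 0 -.9 0 0 0 1;0 0 -.8 0 0 0 1;-.5 .5 0 0 0 0 1;0 0 0 0 0 0 1;0 0 0 0 0 0 1'
python3 - <<'E'
from plan import *
from plant import read_camera
np.set_printoptions(precision=4,suppress=True)
for n in("top","side"):
    c=read_camera(n);P=cloud(c);hh=cv2.cvtColor(c["image"],cv2.COLOR_RGB2HSV).reshape(-1,3).astype(int)
    Q=((P-PR)@rz(PY).as_matrix()).reshape(-1,3)
    r=Q[((hh[:,0]<6)|(hh[:,0]>174))&(hh[:,1]>150)&(hh[:,2]>80)&(abs(Q[:,0]+.04)<.06)&(abs(Q[:,1]-.07)<.07)&(abs(Q[:,2]-.023)<.01)]
    print(n,"red",len(r),cv2.fitLine(r[:,:2].astype(np.float32),cv2.DIST_L2,0,.01,.01).ravel())
    b=Q[(hh[:,0]>100)&(hh[:,0]<125)&(hh[:,1]>130)&(abs(Q[:,1])<.05)&(abs(Q[:,0])<.1)&(Q[:,2]>.03)&(Q[:,2]<.08)];print("fin",len(b),np.percentile(b,[3,97],0).tolist() if len(b) else 0)
a=c["image"][60:330,150:400,::-1]
cv2.imwrite("pics/side5.png",cv2.resize(a,None,fx=2.2,fy=2.2,interpolation=cv2.INTER_CUBIC))
E
```

```text
clock: 23.95
position: [0.3869, -0.2055, 0.1726]
eef_rot: [-0.347, 2.471, 0.114]
ft_force: [-0.2, 0.0, 0.2]
finger_gap: -0.0003
gripper_force: 0.0
top red 44 [ 0.0075  1.     -0.0178  0.0773]
fin 0 0
side red 47 [ 0.0145 -0.9999 -0.0137  0.1049]
fin 84 [[-0.004597576041066696, -0.00012911586123667368, 0.031440195595451456], [0.019779445704019776, 0.010405580466472861, 0.06902200132988234]]
```

View pics/side5.png

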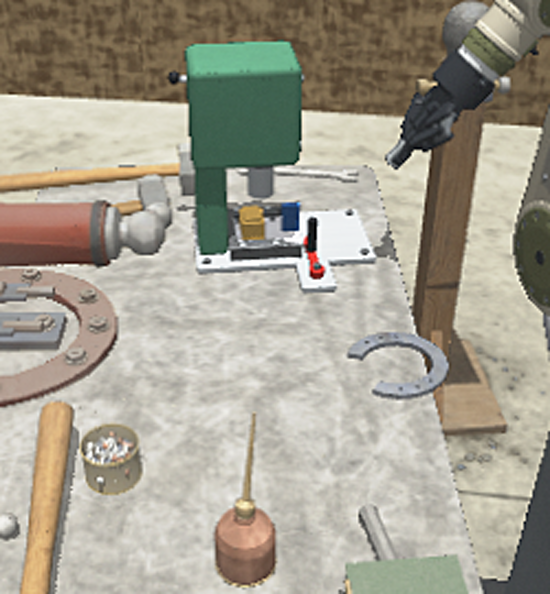

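Picture: shuttle home under the head (die (252,222), fin (290,215)), keeper closed across behind it (315,262), can (245,540) and tin (110,455) untouched, gripper clear at (420,135).

```bash
python3 -c "
from plant import *
print(hand_in())"
```

```text
the job is handed in; nothing more can be done
None
```

The die shuttle is home against the back stop with the brass die foremost, and the red keeper is closed against its stop behind it. The gripper is clear, the oil can and rivet tin were not touched, and the job is handed in at about 24 s on the robot's clock.

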